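# Lower a plate lift level with a microscope stage by its release valve

### The arm

A 6-joint arm with a two-finger parallel gripper is mounted at the origin on the work surface. World frame = base frame: x ahead of the robot, y to its left, z up, the work surface at z = 0. Lengths are in mm, angles in rad, forces in N, time in s.
With the tool pointing down it reaches from about 300 to 775 mm from the base axis. Payload 14.6 kg.
Tool frame: the origin (TCP) lies on the centre line of the jaws, within the pads' length; the fingertips stand manip.tcp_to_tips ahead of it and the grasp point (between the pads) lies 5 mm behind it (manip.tcp_to_tips is the distance from the TCP to the fingertips, in mm); z points along the fingers, y is the direction in which the jaws open and shut (so a half turn about z gives the same grasp; the last joint's range is limited). The gripper opens to 94 mm and grips with 3 to 60 N. Pads are 16 mm wide; open, the fingers measure 119 mm over their backs; the gripper's body (75 mm by 177 mm) begins 78 mm behind the grasp point.
Start: joints at [-1.408, 0.3, 1.521, -0, 1.321, -0.067], TCP at [125.274, -535.533, 219.446] pointing down, gripper open.
Joint ranges: [-3.03, 3.03], [-0.79, 2.21], [0.23, 2.52], [-1.04, 4.18], [0, 3.07], [-2.55, 2.55]. Speed limits (rad/s): [2.22, 2.22, 2.57, 3.14, 3.14, 3.14].

### API

Orientations are given as [roll, pitch, yaw] about the fixed x, y, z axes, in that order (R = Rz(yaw) Ry(pitch) Rx(roll)).
In Python, from cell import manip, optics, workorder gives the robot as it stands. The module is installed in compiled form; this text tells all that it offers.
- The arm moves only by the tool jog_arm, never from a script. Its argument "deltas" is text: rows parted by semicolons, each of 5 numbers parted by spaces: the shift along the tool's x, y, z in mm, then the turn about the tool's z in rad, then the finger opening in mm, from 0 to 94. In form: tx ty tz twist grip; .... A call has exactly 10 rows; each row is the pose to reach, as a shift and turn from the pose commanded when the call began, along the tool's axes at that moment; what a row does not reach only later rows make up. A row lasts 1/8 s, in which the tool goes at most 62.5 mm and 10.7 degrees, less where a joint would pass 70% of its speed; a pose out of reach is approached as far as the arm can. A call with a gripper value outside its range is refused whole. The fingers move at their own pace and stop on an object; "squeeze" is the grip in N (left out, the last holds). Time passes only in rows, so rows that repeat a pose let the fingers close, or fill a call up. It gives the time, the measured TCP pose, the force and the opening at its end, in the units of the state.
- manip.read_state(): the state, without advancing time (a new reading comes with each control period).
- optics.camera(name): name is "scene" or "top"; returns (picture, depth): 420x560x3 uint8, red, green, blue; 420x560 float32, mm along the optical axis (not along the pixel's ray), 0 where there is no reading.
- optics.get_calibration(name): a dict with "intrinsics" (3x3 intrinsics, pixels), "dist_coeffs" ([k1, k2, p1, p2, k3] as OpenCV has them; the pictures are not rectified), "R" (3x3) and "t" (3): a world point X has camera coordinates R X + t. Camera axes: x right, y down, z forward; pixel columns grow to the right and rows downward; lengths in mm; the calibration is good to about 2 mm. A picture is of the moment at which its call begins. get_calibration takes no time and is no camera call.
- workorder.sign_off(): hands the job in, once; it reports no verdict.
The state is a dict: "clock": time; "joints": joint angles; "qd": joint speeds; "effort": joint torques, N m; "eef_pos": TCP position; "eef_rot": TCP orientation; "wrist_force": force on the tool from outside, world axes, zero at the start; "moment": the same for the moment, N m; "finger_gap": finger opening in mm.
Only numpy, scipy, OpenCV 4.12 (cv2) and the standard library are available. Lean on these libraries where they do the work, as an engineer would, in place of code of your own. Each camera call takes 0.05 s, during which the arm holds its last target.

### The job

Crack the hydraulic lift's release valve open with its paddle handle so that the raised deck with the culture plate sinks by itself, slower than 4 cm a second, and shut the valve again so that the deck stops level with the microscope stage beside it, within 5 mm. Overshooting cannot be undone, because the lift has no pump here. Leave the valve fully shut, touch neither the deck nor its plate, and do not disturb the things standing around.

Things in the scene. Friction and masses are not known exactly. Their poses are not given: they have to be found in the camera images.
- valve_grip (a point): Middle of the release valve's handle, an upright steel paddle 84 mm long (x), 12 mm thick (y), 24 mm high (z), on a 10 mm stem at the base plate's end. z points up along the stem, which leans 25 degrees from vertical towards the robot's side of the base plate; x and y turn with the paddle. Best gripped across its thickness, along the stem. The block under it lies 40 mm below along the stem.
- release (a joint): Valve angle, rad: 0 shut against its stop (start), growing counter-clockwise seen from above, to 1.9. Turns with 0.3 N m of friction (0.1 to 0.55 felt) and stays where left. The deck begins to sink somewhere between 0.35 and 1.2 rad, different each time (hidden load); beyond that angle its speed grows by about 5 to 10 mm/s per 0.1 rad. Turned back below it, the deck stops at once and stays.
- lift (a joint): How far the deck has sunk on its ram from its start, m: 0 (start) to 0.07; it can only sink. The aluminium deck (160 x 125 x 12 mm) carries a clear six-well plate (127 x 85 x 18 mm) fixed to it between low steel stops. The deck's surface starts 150 mm above the table.
- deck_edge (a point): Middle of the deck's upper edge on the side next to the microscope stage, on its upper surface; z up.
- stage_top (a point): Middle of the edge of the microscope's black stage (170 x 150 x 16 mm) next to the lift, on its upper surface, 95 to 125 mm above the table, different each time; z up. The gap to the deck is 48 mm. The microscope's white column, 323 mm high, stands on the stage's other side with its head over the stage.
- unit: Dark steel base plate (160 x 530 x 12 mm), fixed, carrying in order along its y: grey valve block, lift, microscope. Origin on the table under the lift's ram; x away from the robot, y towards the microscope. The valve stem rises from the block at x -20, y -160 mm, 97 mm from the deck; the paddle is clear for 80 mm all round at its own height.
- tube_rack: Bystander: blue rack 100 x 200 mm with capped tubes, 75 mm high, on the robot side of the lift; loose. Origin under its centre.
- tube_a: Bystander: capped tube 34 mm across, 113 mm high, standing; loose. Origin under its centre.
- tube_b: Bystander: capped tube 34 mm across, 113 mm high, standing; loose. Origin under its centre.
- tip_box: Bystander: pipette tip box 85 x 125 x 75 mm; loose. Origin under its centre.
- plate_stack: Bystander: two stacked well plates 85 x 127 x 40 mm behind the lift; loose. Origin under its centre.
- pipette: Bystander: grey hand pipette 240 mm long lying on the table, 24 mm high; loose. Origin under its centre.
- wash_bottle: Bystander: white bottle 66 mm across, 160 mm high; loose. Origin under its centre.

How it is judged:
By the outcome, as a careful person would: the job done as asked, in the order asked, and still so for the second after the job is handed in, with the robot touching nothing.
It also fails if it takes over 61 s, if anything falls off the work surface, if the arm or the gripper's body presses on something with over 40 N, if the wrist force passes 120 N, or if a joint passes its speed limit or range.

## Working session

There is one attempt and no reset: what is moved stays moved. The work goes in short steps, Python scripts to look and compute and a tool call to move; the robot and the scene stay as the last step left them, time stands still between calls to the robot, and variables do not carry over. Pictures are saved under pics/ and viewed, and the job is handed in when it is done.

Besides the shell and the picture viewer there is one more tool, called after "Call:" as a command line: name --argument value ..., lists and objects as JSON in quotes. jog_arm: Moves the arm, as the interface text tells. Its arguments: {"type":"object","properties":{"deltas":{"type":"string"},"squeeze":{"type":"number"}},"required":["deltas"]}

```bash
mkdir -p pics
cat > h.py <<'E'
import numpy as np, cv2
from cell import manip, optics, workorder
def look(n,f):
    im,d=optics.camera(n); cv2.imwrite('pics/'+f+'.png',im[:,:,::-1]); np.save('pics/'+f+'.npy',d); return im,d
def cloud(n,d):
    c=optics.get_calibration(n); K=np.array(c['intrinsics']);D=np.array(c['dist_coeffs']);R=np.array(c['R']);t=np.array(c['t'])
    h,w=d.shape; u,v=np.meshgrid(np.arange(w),np.arange(h))
    p=cv2.undistortPoints(np.stack([u,v],-1).reshape(-1,1,2).astype(float),K,D).reshape(h,w,2)
    X=np.dstack([p[...,0]*d,p[...,1]*d,d]); W=(X-t.ravel())@R
    W[d<=0]=np.nan; return W
E
python3 - <<'E'
from h import *
print(manip.read_state(), manip.tcp_to_tips)
for n in('scene','top'):
    look(n,n+'0'); c=optics.get_calibration(n); print(n,c)
E
```

```text
{'clock': 0.0, 'joints': array([-1.40756160e+00,  3.00501114e-01,  1.52155944e+00, -3.68218588e-05,
        1.32067036e+00, -6.65714246e-02]), 'qd': array([-4.74659418e-04,  4.84712287e-04,  6.13060114e-05, -4.15162169e-04,
        5.15194199e-04, -3.34006547e-04]), 'effort': array([-7.56595600e-04, -5.31811345e+01, -3.52733552e+01,  7.07883644e-02,
        2.44344230e-02, -8.98818666e-05]), 'eef_pos': array([ 125.24967287, -535.31129555,  218.87900554]), 'eef_rot': array([-3.14045454e+00, -4.01328526e-05,  2.29815264e-01]), 'wrist_force': array([-0.28576897, -1.47528869,  0.49191623]), 'moment': array([0.00350836, 0.07278883, 0.02570974]), 'finger_gap': 94.37505583350116} 14.0
scene {'intrinsics': array([[513.17902203,   0.        , 270.09136047],
       [  0.        , 513.17902203, 208.24707782],
       [  0.        ,   0.        ,   1.        ]]), 'dist_coeffs': array([0.00552562, 0.        , 0.        , 0.        , 0.        ]), 'R': array([[-0.99969301,  0.02353237, -0.00775272],
       [ 0.02271416,  0.74547126, -0.66615064],
       [-0.00989668, -0.66612223, -0.74577693]]), 't': array([ 573.39519736,  115.49906086, 1343.84373839])}
top {'intrinsics': array([[392.45367414,   0.        , 281.21433581],
       [  0.        , 392.45367414, 216.65397152],
       [  0.        ,   0.        ,   1.        ]]), 'dist_coeffs': array([-0.0845464,  0.       ,  0.       ,  0.       ,  0.       ]), 'R': array([[-0.00537396, -0.99992164, -0.01130672],
       [-0.9802614 ,  0.00750227, -0.19756341],
       [ 0.19763275,  0.01002184, -0.9802249 ]]), 't': array([-41.42919955, 565.34900293, 843.06424528])}
```

View pics/scene0.png

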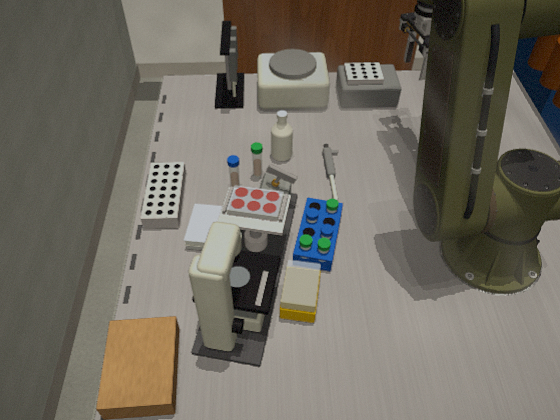

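View pics/top0.png

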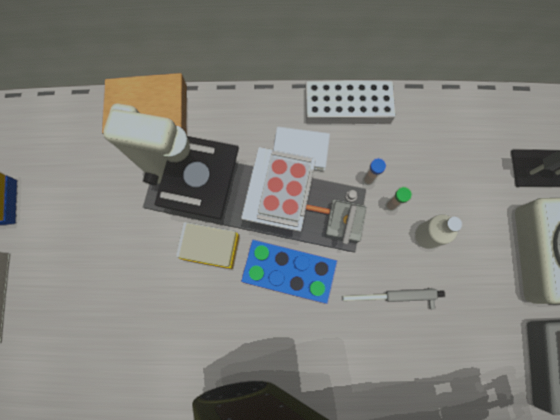

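The scene picture shows the lift deck at about (257,203), the microscope at (220,290) and the valve at (278,180). In the top picture the valve paddle is near (353,222), the deck near (282,190) and the stage near (197,180). Next I'll measure these.

Run:
```python
from h import *
im=cv2.imread('pics/top0.png'); d=np.load('pics/top0.npy'); W=cloud('top',d)
c=cv2.resize(im[170:270,300:420],None,fx=6,fy=6,interpolation=cv2.INTER_CUBIC); cv2.imwrite('pics/z1.png',c)
im2=cv2.imread('pics/scene0.png'); d2=np.load('pics/scene0.npy'); W2=cloud('scene',d2)
cv2.imwrite('pics/z2.png',cv2.resize(im2[140:240,210:330],None,fx=6,fy=6,interpolation=cv2.INTER_CUBIC))
np.set_printoptions(precision=1,suppress=True,linewidth=200)
for n,(u,v) in dict(stage=(225,170),stage2=(215,205),deckw=(250,205),deckbot=(280,227),base=(240,215),padd=(353,222),pad2=(358,212),pad3=(346,235),blk=(338,215),table=(300,320)).items(): print(n,W[v,u])
# plate: z 8..16
def rect(m):
    P=W[m][:,:2].astype(np.float32); r=cv2.minAreaRect(P); return len(P),r
Z=W[...,2]
u,v=np.meshgrid(np.arange(560),np.arange(420))
reg=(u>240)&(u<330)&(v>140)&(v<245)
print('deck z hist',np.histogram(Z[reg&(Z>130)],bins=np.arange(130,190,3)))
reg2=(u>150)&(u<240)&(v>130)&(v<225)
print('stage z',np.histogram(Z[reg2],bins=np.arange(85,135,2)))
reg3=(u>322)&(u<370)&(v>190)&(v<250)
print('valve z',np.histogram(Z[reg3],bins=np.arange(-5,135,5)))
```

```text
stage [655.7  75.9 124.7]
stage2 [578.5  96.1 121.2]
deckw [570.9  18.1 151.3]
deckbot [548.2 -41.6  14.8]
base [578.5  54.6  13.5]
padd [ 536.7 -195.3  134.9]
pad2 [ 569.2 -216.8   81.9]
pad3 [ 511.3 -181.6  122.7]
blk [ 564.  -172.7   75.2]
table [330.8 -86.9  -0.1]
deck z hist (array([   0,    0,    0,   12,   17,  287,  985,  155,   54,  321,  143,  372, 1793,  320,    1,    0,    0,    0,    0]), array([130, 133, 136, 139, 142, 145, 148, 151, 154, 157, 160, 163, 166, 169, 172, 175, 178, 181, 184, 187]))
stage z (array([   2,    2,    1,    2,    5,    4,    4,    6,   12,    9,   17,   18,   32,   44,   30,   39,   60,  488, 1911, 1607,  406,   53,   10,    7]), array([ 85,  87,  89,  91,  93,  95,  97,  99, 101, 103, 105, 107, 109, 111, 113, 115, 117, 119, 121, 123, 125, 127, 129, 131, 133]))
valve z (array([294, 175, 143, 624,  30,  38,  24,  33,  38,  53,  20,  21, 154, 261, 124, 116, 121, 149,  76,  10,   0,   2,   3,  19,  35,  36,  38]), array([ -5,   0,   5,  10,  15,  20,  25,  30,  35,  40,  45,  50,  55,  60,  65,  70,  75,  80,  85,  90,  95, 100, 105, 110, 115, 120, 125, 130]))
```

```bash
python3 - <<'E'
from h import *
E
ls pics
```

```text
scene0.npy
scene0.png
top0.npy
top0.png
z1.png
z2.png
```

View pics/z1.png

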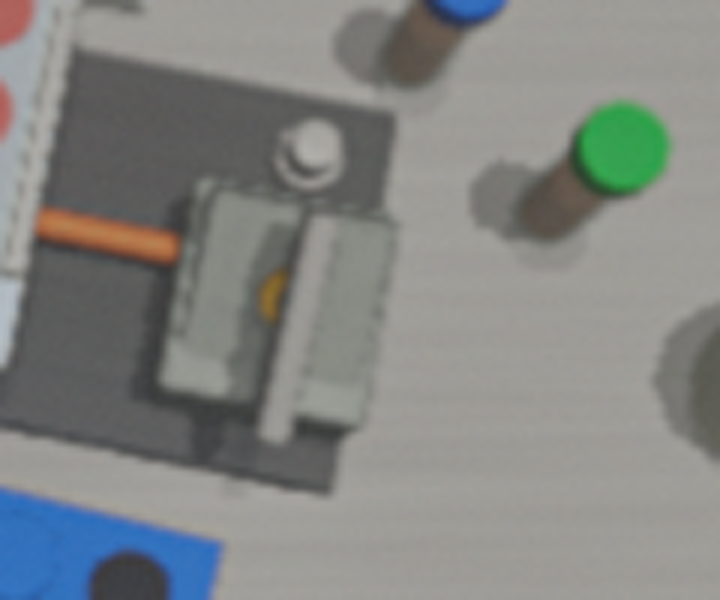

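View pics/z2.png

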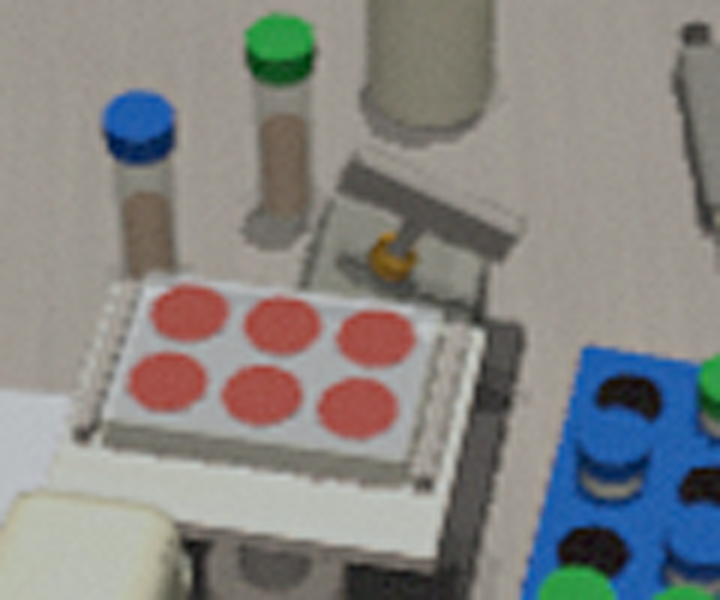

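Run:
```python
from h import *
np.set_printoptions(precision=1,suppress=True,linewidth=200)
u,v=np.meshgrid(np.arange(560),np.arange(420))
for n,box,bb in(('top',(325,370,190,250),(230,335,135,250)),('scene',(255,305,160,205),(215,300,180,240))):
    W=cloud(n,np.load(f'pics/{n}0.npy')); Z=W[...,2]
    m=(u>box[0])&(u<box[1])&(v>box[2])&(v<box[3])&(Z>98)&(W[...,1]<-120)
    P=W[m]; print(n,len(P),P.min(0),P.max(0)); c=P.mean(0); _,s,V=np.linalg.svd(P-c,full_matrices=False); print(c,s,V)
    m=(u>bb[0])&(u<bb[1])&(v>bb[2])&(v<bb[3])&(Z>145)&(Z<190)
    if n=='top':
        r=cv2.minAreaRect(W[m][:,:2].astype(np.float32)); print('deck',r)
        m=(Z>8)&(Z<17)&(u>140)&(u<375)&(v>140)&(v<255); r=cv2.minAreaRect(W[m][:,:2].astype(np.float32)); print('base',r)
        np.save('pics/base.npy',W[m])
    # all bystander heights
    m=(u>235)&(u<345)&(v>230)&(v<310)
    if n=='top': print('rack max',np.nanmax(Z[m]))
```

```text
top 258 [ 495.6 -200.4  103. ] [ 575.8 -176.2  149. ]
[ 533.5 -187.9  129.3] [386.8  85.6  49.4] [[-0.9  0.2 -0.4]
 [ 0.4  0.4 -0.8]
 [ 0.   0.9  0.4]]
deck ((608.8031005859375, -41.496315002441406), (125.44351196289062, 160.51321411132812), 77.67743682861328)
base ((594.7757568359375, 18.050140380859375), (555.7880859375, 227.80520629882812), 85.37919616699219)
rack max 118.65613160243677
scene 275 [ 495.9 -201.8   98.1] [ 576.4 -169.2  150.1]
[ 538.3 -184.5  123.1] [391.9 143.9  58.7] [[-0.9  0.2 -0.4]
 [-0.4 -0.   0.9]
 [-0.2 -1.  -0.1]]
```

Call:
jog_arm --deltas "25 -14 0 0.02 40; 75 -42 0 0.07 40; 130 -73 0 0.13 40; 185 -103 0 0.18 40; 240 -134 0 0.24 40; 295 -165 0 0.29 40; 350 -196 0 0.34 40; 405 -226 0 0.4 40; 440 -246 0 0.43 40; 456 -255 0 0.445 40" --squeeze 40

```text
clock: 1.35
eef_pos: [512.4, -181.5, 218.9]
eef_rot: [-3.141, 0.001, -0.214]
wrist_force: [-0.5, 0.0, -0.0]
finger_gap: 39.8
```

Run:
```python
from h import *
im,d=look('top','top1'); im,d=look('scene','scene1')
s=manip.read_state(); print(s['clock'],s['eef_pos'],s['eef_rot'],s['wrist_force'],s['finger_gap'],s['joints'])
a=cv2.imread('pics/top1.png')[150:290,260:420];b=cv2.imread('pics/scene1.png')[110:250,200:360]
cv2.imwrite('pics/z3.png',cv2.resize(np.hstack([a,b]),None,fx=2.5,fy=2.5,interpolation=cv2.INTER_CUBIC))
```

```text
1.45 [ 511.92132362 -182.11942638  218.89677144] [-3.14127578e+00  8.54379598e-04 -2.13166147e-01] [-0.1526935  -0.80574273 -0.64183819] 39.633573529478134 [-4.09273091e-01  2.86054148e-01  1.54015291e+00  1.49125417e-04
  1.31628535e+00  1.37465191e+00]
```

View pics/z3.png

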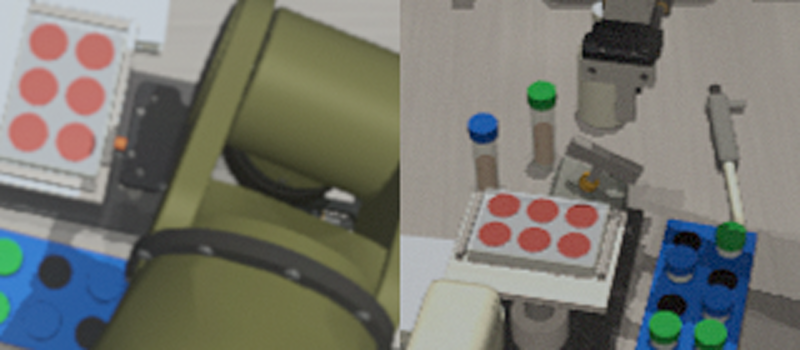

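Run:
```python
from h import *
c=optics.get_calibration('scene')
X=np.array([[511.9,-182.1,218.9],[511.9,-182.1,205],[538,-190,121],[511,-184,108]])
p,_=cv2.projectPoints(X,cv2.Rodrigues(c['R'])[0],c['t'],c['intrinsics'],c['dist_coeffs']); print(p.reshape(-1,2))
W=cloud('scene',np.load('pics/scene1.npy'))
for u,v in((283,155),(270,170),(245,143),(290,130),(284,140)):print(W[v,u])
cv2.imwrite('pics/z4.png',cv2.resize(cv2.imread('pics/scene1.png')[0:220,180:400],None,fx=2.7,fy=2.7))
```

```text
[[292.12298117 147.12519108]
 [291.99034929 151.24590724]
 [281.34600168 172.96351344]
 [291.41910155 177.76896225]]
[ 525.53612948 -363.66970046   27.37309378]
[ 568.32136698 -189.35155186  133.5484469 ]
[ 643.17284309 -456.09535368   -1.6299201 ]
[524.07614417 -98.0505612  344.10647405]
[ 536.8635793  -103.25738874  310.79247071]
```

View pics/z4.png

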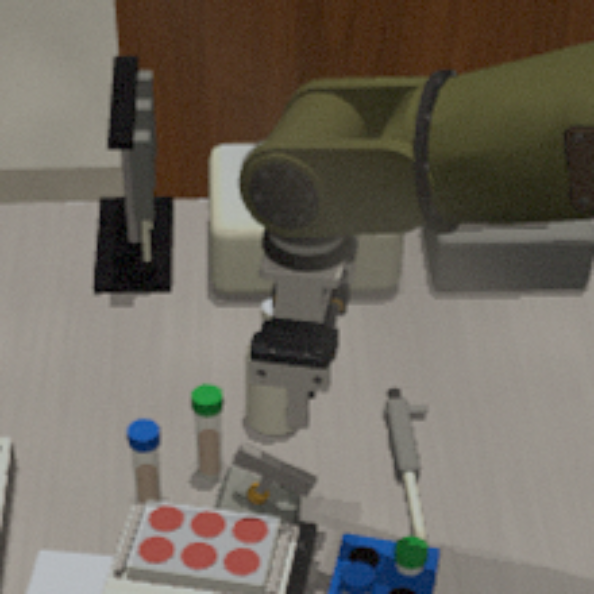

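Call:
jog_arm --deltas "0 2 20 0 40; 0 2 45 0 40; 0 2 65 0 40; 0 2 80 0 40; 0 2 90 0 40; 0 2 97 0 40; 0 2 101 0 40; 0 2 101 0 32; 0 2 101 0 24; 0 2 101 0 22" --squeeze 15

```text
clock: 2.7
eef_pos: [510.9, -185.3, 118.8]
eef_rot: [3.142, -0.001, -0.215]
wrist_force: [-0.6, -0.3, -0.9]
finger_gap: 22.3
```

```bash
cat > m.py <<'E'
from h import *
import sys
def run(tag):
    im,d=look('scene',tag); W=cloud('scene',d); Z=W[...,2]
    s=manip.read_state(); print(round(s['clock'],2),s['eef_pos'].round(1),'yaw',s['eef_rot'][2].round(3),'F',s['wrist_force'].round(1),'M',s['moment'].round(2),'gap',s['finger_gap'].round(1))
    X=np.array([.977,-.213]);Y=np.array([.213,.977]);o=np.array([608.8,-41.5])
    ux=(W[...,:2]-o)@X; uy=(W[...,:2]-o)@Y
    def surf(x0,x1,y0,y1,z0,z1):
        m=(ux>x0)&(ux<x1)&(uy>y0)&(uy<y1)&(Z>z0)&(Z<z1); q=Z[m]; return len(q),np.median(q).round(2),q.std().round(2),(q.std()/max(len(q),1)**.5).round(2)
    print('deck strip',surf(-75,75,46,60,70,158)); print('stage strip',surf(-75,75,113,135,85,135)); 
    return W
if __name__=='__main__':
    np.set_printoptions(suppress=True)
    run(sys.argv[1])
    cv2.imwrite('pics/z_'+sys.argv[1]+'.png',cv2.resize(cv2.imread('pics/'+sys.argv[1]+'.png')[110:240,200:350],None,fx=4,fy=4,interpolation=cv2.INTER_CUBIC))
E
python3 m.py s2
```

```text
Traceback (most recent call last):
  File "m.py", line 14, in <module>
    run(sys.argv[1])
    ~~~^^^^^^^^^^^^^
  File "m.py", line 5, in run
    s=manip.read_state(); print(round(s['clock'],2),s['eef_pos'].round(1),'yaw',s['eef_rot'][2].round(3),'F',s['wrist_force'].round(1),'M',s['moment'].round(2),'gap',s['finger_gap'].round(1))
                                                                                                                                                                      ^^^^^^^^^^^^^^^^^^^^^
AttributeError: 'float' object has no attribute 'round'
```

```bash
sed -i "s/s\['finger_gap'\].round(1)/round(s['finger_gap'],1)/" m.py; python3 m.py s3
python3 - <<'E'
import m,h,numpy as np
for n in('top','scene'):
    W=h.cloud(n,np.load(f'pics/{n}0.npy')); Z=W[...,2]
    X=np.array([.977,-.213]);Y=np.array([.213,.977]);o=np.array([608.8,-41.5])
    ux=(W[...,:2]-o)@X; uy=(W[...,:2]-o)@Y
    for nm,b in(('deck',(-75,75,46,60,70,158)),('deck all edge',(-75,75,46,60,140,158)),('stage',(-75,75,113,135,85,135)),('stage+',(-70,70,113,200,85,135)),('base',(-70,-40,-180,70,5,20)),):
        k=(ux>b[0])&(ux<b[1])&(uy>b[2])&(uy<b[3])&(Z>b[4])&(Z<b[5]);q=Z[k];print(n,nm,len(q),np.median(q),q.std(), np.polyfit(ux[k],q,1)[0]*100)
    t=Z[(W[...,0]>300)&(W[...,0]<400)&(W[...,1]>-150)&(W[...,1]<100)];print('table',np.nanmedian(t[abs(t)<15]))
E
```

```text
2.8 [ 510.8 -185.3  118.6] yaw -0.215 F [-0.6 -0.5  0.9] M [ 0.04 -0.02 -0.03] gap 22.3
deck strip (265, np.float64(148.32), np.float64(2.15), np.float64(0.13))
stage strip (276, np.float64(121.93), np.float64(1.67), np.float64(0.1))
top deck 449 149.1972793283803 1.3399779304800055 -0.06455830467354745
top deck all edge 449 149.1972793283803 1.3399779304800055 -0.06455830467354745
top stage 667 122.69613121389366 1.4078976211118257 -0.10488785597461588
top stage+ 2444 122.94935750170248 1.5994804576603394 -0.16462931779121434
top base 656 11.669166358632861 1.6952739303402786 0.6461352009881544
table -0.214306248629754
scene deck 272 148.4682939062893 1.852559738355191 -0.015173696404147981
scene deck all edge 271 148.47590188757076 1.7660714593181785 -0.04552434864595821
scene stage 279 122.05968026071409 1.7658498100107067 -0.08496056932404814
scene stage+ 1171 122.34573657617355 1.9485494439567355 -0.31922633609249174
scene base 337 10.33573033603962 2.04788499506876 0.9340268708099003
table -1.2991122284256453
```

View pics/z_s3.png

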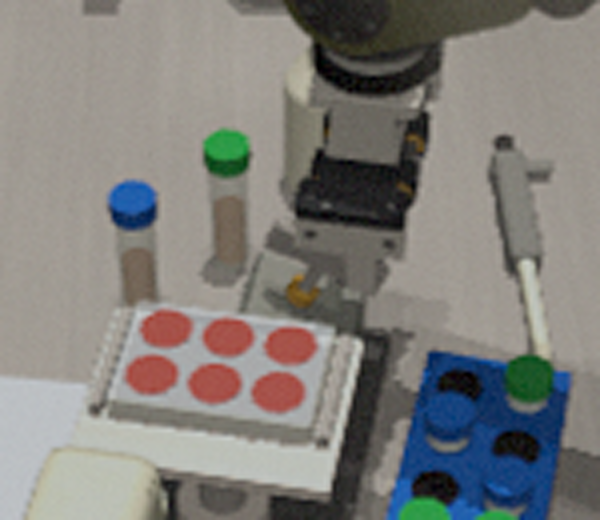

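```bash
cat > arc.py <<'E'
import numpy as np,sys
def ab(t): return np.array([27.2*(1-np.cos(t)),30*np.sin(t)]), -np.arctan2(np.sin(t),.906*np.cos(t))
def rel(t0,ts):
    p0,w0=ab(t0); 
    for t in ts:
        p,w=ab(t); d=p-p0; c,s=np.cos(w0),np.sin(w0)
        print(t, (c*d[0]+s*d[1]).round(1),(-s*d[0]+c*d[1]).round(1),round(w-w0,3))
rel(float(sys.argv[1]),[float(a) for a in sys.argv[2:]])
E
python3 arc.py 0 .1 .2 .3 .4 .5
```

```text
0.1 0.1 3.0 -0.11
0.2 0.5 6.0 -0.22
0.3 1.2 8.9 -0.329
0.4 2.1 11.7 -0.437
0.5 3.3 14.4 -0.543
```

Call:
jog_arm --deltas "0 1.5 0 -0.05 22; 0.1 3 0 -0.11 22; 0.3 4.5 0 -0.16 22; 0.5 6 0 -0.22 22; 0.8 7.5 0 -0.27 22; 1.2 8.9 0 -0.33 22; 1.6 10.3 0 -0.38 22; 2.1 11.7 0 -0.44 22; 2.7 13 0 -0.49 22; 3.3 14.4 0 -0.54 22" --squeeze 40

```text
clock: 4.05
eef_pos: [511.7, -198.6, 118.5]
eef_rot: [-3.14, -0.002, 0.327]
wrist_force: [5.8, 10.5, 0.9]
finger_gap: 22.1
```

```bash
python3 m.py s4; python3 arc.py .5 .6 .65
```

```text
4.1 [ 511.6 -198.8  118.6] yaw 0.329 F [ 3.4 10.1  0.2] M [ 1.81 -0.68 -0.13] gap 22.2
deck strip (277, np.float64(148.68), np.float64(1.97), np.float64(0.12))
stage strip (275, np.float64(121.97), np.float64(1.85), np.float64(0.11))
0.6 -0.1 2.9 -0.104
0.65 -0.0 4.4 -0.156
```

View pics/z_s4.png

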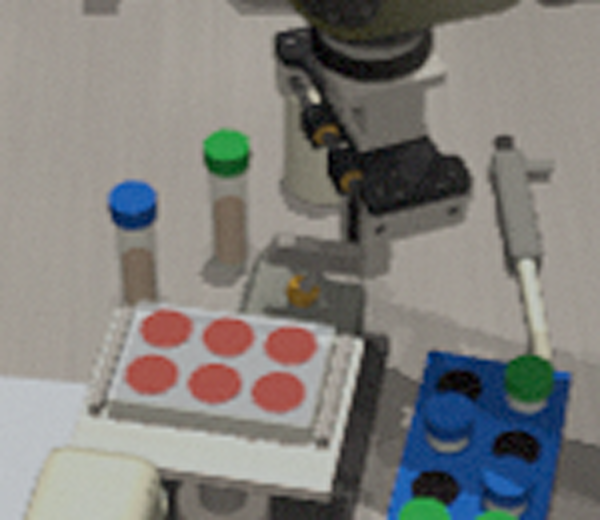

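The paddle has turned, its near end now around (380,255) in the crop, and the deck is still up. I'll continue in small steps.

Call:
jog_arm --deltas "0 1 0 -0.04 22; 0 2 0 -0.07 22; 0 3 0 -0.105 22; 0 3 0 -0.105 22; 0 3 0 -0.105 22; 0 3 0 -0.105 22; 0 3 0 -0.105 22; 0 3 0 -0.105 22; 0 3 0 -0.105 22; 0 3 0 -0.105 22"

```text
clock: 5.35
eef_pos: [512.4, -201.5, 118.7]
eef_rot: [-3.14, -0.002, 0.43]
wrist_force: [2.9, 11.1, 3.9]
finger_gap: 22.3
```

```bash
python3 m.py s5; python3 arc.py .6 .7
```

```text
5.4 [ 512.4 -201.4  118.7] yaw 0.43 F [ 2.1 11.8  3. ] M [ 2.11 -0.46 -0.16] gap 22.0
deck strip (278, np.float64(148.56), np.float64(2.07), np.float64(0.12))
stage strip (284, np.float64(121.84), np.float64(1.81), np.float64(0.11))
0.7 -0.1 2.9 -0.102
```

Call:
jog_arm --deltas "0 1 0 -0.04 22; 0 2 0 -0.07 22; 0 3 0 -0.1 22; 0 3 0 -0.1 22; 0 3 0 -0.1 22; 0 3 0 -0.1 22; 0 3 0 -0.1 22; 0 3 0 -0.1 22; 0 3 0 -0.1 22; 0 3 0 -0.1 22"

```text
clock: 6.65
eef_pos: [513.5, -204.0, 118.9]
eef_rot: [-3.139, -0.002, 0.53]
wrist_force: [0.3, 12.2, 6.7]
finger_gap: 22.0
```

```bash
python3 m.py s6; python3 arc.py .7 .8
```

```text
6.7 [ 513.4 -204.   118.9] yaw 0.53 F [ 0.1 13.9  6.8] M [ 2.43  0.05 -0.14] gap 22.3
deck strip (278, np.float64(148.48), np.float64(1.93), np.float64(0.12))
stage strip (276, np.float64(121.94), np.float64(1.66), np.float64(0.1))
0.8 -0.1 2.9 -0.1
```

Call:
jog_arm --deltas "0 1 0 -0.04 22; 0 2 0 -0.07 22; 0 3 0 -0.1 22; 0 3 0 -0.1 22; 0 3 0 -0.1 22; 0 3 0 -0.1 22; 0 3 0 -0.1 22; 0 3 0 -0.1 22; 0 3 0 -0.1 22; 0 3 0 -0.1 22"

```text
clock: 7.95
eef_pos: [514.7, -206.5, 119.0]
eef_rot: [-3.139, -0.001, 0.63]
wrist_force: [-2.4, 14.4, 10.3]
finger_gap: 22.3
```

```bash
python3 m.py s7; python3 arc.py .8 .9
```

```text
8.0 [ 514.7 -206.5  119. ] yaw 0.63 F [-2.6 14.9  9.7] M [ 2.7   0.68 -0.13] gap 22.3
deck strip (269, np.float64(148.58), np.float64(1.7), np.float64(0.1))
stage strip (276, np.float64(121.75), np.float64(1.77), np.float64(0.11))
0.9 -0.1 2.8 -0.098
```

View pics/z_s7.png

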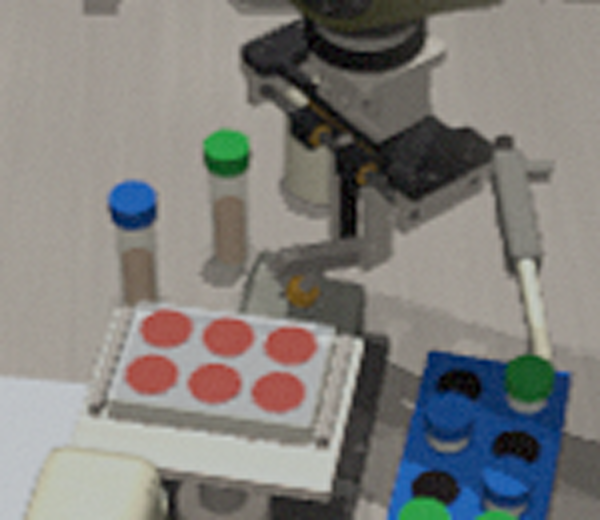

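Call:
jog_arm --deltas "0 1 0 -0.04 22; 0 2 0 -0.07 22; -0.1 2.9 0 -0.1 22; -0.1 2.9 0 -0.1 22; -0.1 2.9 0 -0.1 22; -0.1 2.9 0 -0.1 22; -0.1 2.9 0 -0.1 22; -0.1 2.9 0 -0.1 22; -0.1 2.9 0 -0.1 22; -0.1 2.9 0 -0.1 22"

```text
clock: 9.25
eef_pos: [515.9, -208.8, 118.9]
eef_rot: [-3.138, -0.001, 0.73]
wrist_force: [-6.0, 14.4, 9.7]
finger_gap: 22.4
```

```bash
python3 m.py s8; python3 arc.py .9 1.0
```

```text
9.3 [ 515.9 -208.8  118.9] yaw 0.73 F [-5.9 14.8 11. ] M [ 2.69  1.25 -0.08] gap 22.1
deck strip (280, np.float64(148.63), np.float64(2.08), np.float64(0.12))
stage strip (276, np.float64(122.0), np.float64(1.81), np.float64(0.11))
1.0 -0.1 2.8 -0.096
```

Call:
jog_arm --deltas "0 1 0 -0.04 22; 0 2 0 -0.07 22; -0.1 2.9 0 -0.1 22; -0.1 2.9 0 -0.1 22; -0.1 2.9 0 -0.1 22; -0.1 2.9 0 -0.1 22; -0.1 2.9 0 -0.1 22; -0.1 2.9 0 -0.1 22; -0.1 2.9 0 -0.1 22; -0.1 2.9 0 -0.1 22"

```text
clock: 10.55
eef_pos: [517.4, -211.1, 118.8]
eef_rot: [-3.138, -0.001, 0.83]
wrist_force: [-8.9, 14.9, 11.6]
finger_gap: 21.9
```

```bash
python3 m.py s9; python3 arc.py 1.0 1.1
```

```text
10.6 [ 517.5 -211.1  118.9] yaw 0.83 F [-9.3 14.  11.3] M [ 2.77  1.72 -0.23] gap 22.3
deck strip (265, np.float64(148.55), np.float64(1.73), np.float64(0.11))
stage strip (267, np.float64(121.9), np.float64(1.69), np.float64(0.1))
1.1 -0.1 2.8 -0.095
```

View pics/z_s9.png

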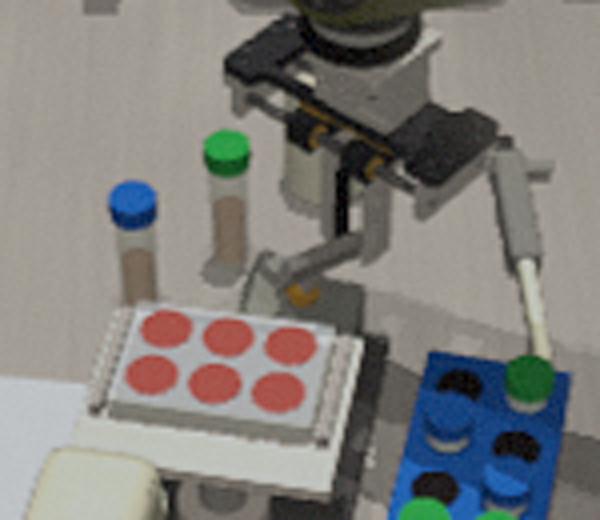

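Call:
jog_arm --deltas "0 1 0 -0.04 22; 0 2 0 -0.07 22; -0.1 2.9 0 -0.1 22; -0.1 2.9 0 -0.1 22; -0.1 2.9 0 -0.1 22; -0.1 2.9 0 -0.1 22; -0.1 2.9 0 -0.1 22; -0.1 2.9 0 -0.1 22; -0.1 2.9 0 -0.1 22; -0.1 2.9 0 -0.1 22"

```text
clock: 11.85
eef_pos: [519.3, -213.1, 119.0]
eef_rot: [-3.137, -0.001, 0.93]
wrist_force: [-11.8, 14.7, 14.4]
finger_gap: 22.3
```

```bash
python3 m.py s10; python3 arc.py 1.1 1.2
```

```text
11.9 [ 519.3 -213.1  119. ] yaw 0.93 F [-12.2  15.6  14.5] M [ 2.78  2.14 -0.16] gap 22.1
deck strip (233, np.float64(142.91), np.float64(2.13), np.float64(0.14))
stage strip (279, np.float64(121.78), np.float64(1.84), np.float64(0.11))
1.2 -0.1 2.8 -0.093
```

It has begun to sink, by 5.7 mm so far. I'll hold for one call to measure its speed.

Call:
jog_arm --deltas "0 0 0 0 22; 0 0 0 0 22; 0 0 0 0 22; 0 0 0 0 22; 0 0 0 0 22; 0 0 0 0 22; 0 0 0 0 22; 0 0 0 0 22; 0 0 0 0 22; 0 0 0 0 22"

```text
clock: 13.15
eef_pos: [519.4, -213.3, 118.9]
eef_rot: [-3.138, -0.001, 0.93]
wrist_force: [-9.9, 13.7, 11.6]
finger_gap: 22.3
```

```bash
python3 m.py s11; python3 arc.py 1.1 1.0 .9 .8 .7 .6 .5 .4 .3
```

```text
13.2 [ 519.4 -213.3  118.9] yaw 0.93 F [-9.9 12.2 13. ] M [ 2.38  2.   -0.12] gap 22.1
deck strip (197, np.float64(134.98), np.float64(2.07), np.float64(0.15))
stage strip (285, np.float64(121.99), np.float64(1.81), np.float64(0.11))
1.0 0.4 -2.8 0.095
0.9 1.0 -5.5 0.191
0.8 2.0 -8.2 0.29
0.7 3.2 -10.8 0.39
0.6 4.7 -13.3 0.492
0.5 6.4 -15.6 0.596
0.4 8.3 -17.9 0.702
0.3 10.5 -19.9 0.81
```

View pics/z_s11.png

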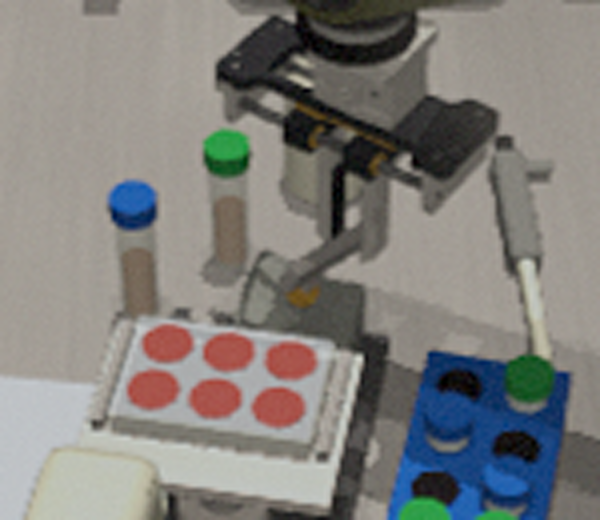

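Call:
jog_arm --deltas "0 0 0 0 22; 0 0 0 0 22; 0 0 0 0 22; 0 0 0 0 22; 0 0 0 0 22; 0 0 0 0 22; 0 0 0 0 22; 0 0 0 0 22; 0 0 0 0 22; 0 0 0 0 22"

```text
clock: 14.45
eef_pos: [519.5, -213.6, 118.9]
eef_rot: [-3.138, -0.001, 0.93]
wrist_force: [-9.4, 10.4, 11.0]
finger_gap: 22.1
```

```bash
python3 m.py s12
```

```text
14.5 [ 519.5 -213.6  118.9] yaw 0.93 F [-8.3 11.2 10.8] M [ 2.01  1.68 -0.11] gap 22.4
deck strip (196, np.float64(124.8), np.float64(2.12), np.float64(0.15))
stage strip (284, np.float64(121.72), np.float64(1.94), np.float64(0.11))
```

Only 2.5 mm remain, so I'll shut it now.

Call:
jog_arm --deltas "0.6 -4.2 0 0.14 22; 2 -8.2 0 0.29 22; 3.2 -10.8 0 0.39 22; 4.7 -13.3 0 0.49 22; 5.5 -14.5 0 0.54 22; 6.4 -15.6 0 0.6 22; 6.4 -15.6 0 0.6 22; 6.4 -15.6 0 0.6 22; 6.4 -15.6 0 0.6 22; 6.4 -15.6 0 0.6 22"

```text
clock: 15.75
eef_pos: [512.0, -201.4, 118.8]
eef_rot: [3.139, -0.001, 0.33]
wrist_force: [3.2, -6.1, -2.2]
finger_gap: 22.5
```

```bash
python3 m.py s13; python3 arc.py .5 .4 .3 .2 .1 0 -.1
```

```text
15.8 [ 512.  -201.4  118.8] yaw 0.33 F [ 3.3 -6.8 -2.9] M [-1.4  -0.64  0.03] gap 22.4
deck strip (196, np.float64(121.16), np.float64(2.19), np.float64(0.16))
stage strip (280, np.float64(121.88), np.float64(1.79), np.float64(0.11))
0.4 0.4 -2.9 0.106
0.3 1.0 -5.8 0.214
0.2 2.0 -8.7 0.322
0.1 3.1 -11.4 0.432
0.0 4.6 -14.0 0.543
-0.1 6.2 -16.5 0.653
```

View pics/z_s13.png

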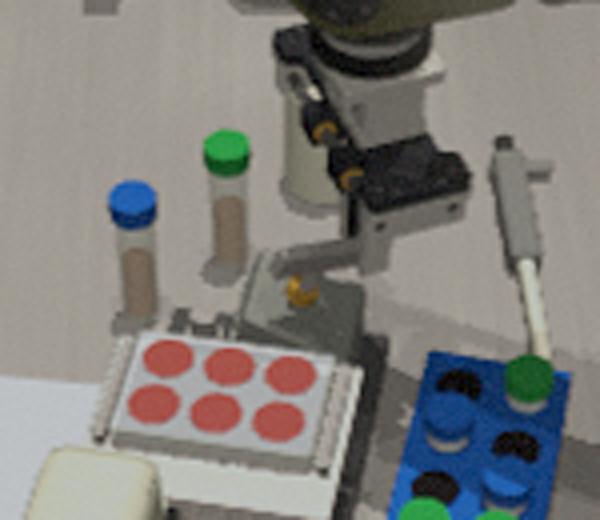

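The deck is within about 1 mm of the stage and has stopped. Now I'll push the paddle home to its stop.

Call:
jog_arm --deltas "0.2 -1.5 0 0.05 22; 0.4 -2.9 0 0.11 22; 0.7 -4.4 0 0.16 22; 1 -5.8 0 0.21 22; 1.5 -7.2 0 0.27 22; 2 -8.7 0 0.32 22; 2.5 -10 0 0.38 22; 3.1 -11.4 0 0.43 22; 3.8 -12.7 0 0.49 22; 4.6 -14 0 0.54 22"

```text
clock: 17.05
eef_pos: [511.1, -186.8, 118.1]
eef_rot: [3.14, 0.0, -0.212]
wrist_force: [-0.7, -8.5, -6.3]
finger_gap: 21.9
```

```bash
python3 m.py s14; python3 arc.py 0 -.1 -.2
```

```text
17.1 [ 511.  -186.5  118.1] yaw -0.215 F [-1.7 -7.9 -4. ] M [-1.45  0.12  0.04] gap 22.4
deck strip (184, np.float64(121.58), np.float64(2.1), np.float64(0.15))
stage strip (276, np.float64(121.85), np.float64(1.8), np.float64(0.11))
-0.1 0.1 -3.0 0.11
-0.2 0.5 -6.0 0.22
```

View pics/z_s14.png

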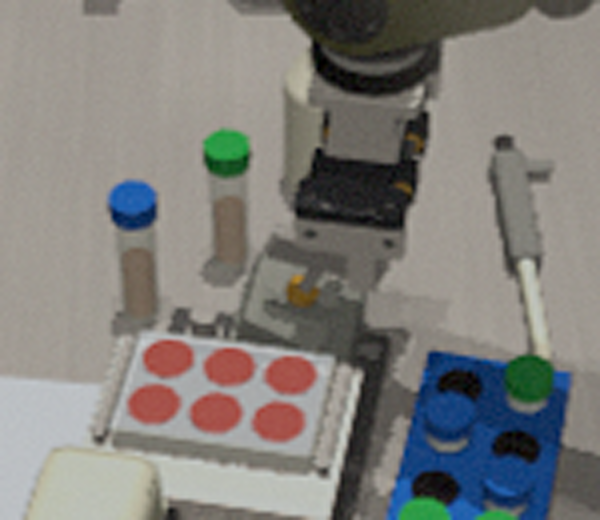

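Next, small steps without twist, watching the force for the stop.

Call:
jog_arm --deltas "0 -0.5 0 0 22; 0 -1 0 0 22; 0 -1.5 0 0 22; 0 -2 0 0 22; 0 -2.5 0 0 22; 0 -3 0 0 22; 0 -3 0 0 22; 0 -3 0 0 22; 0 -3 0 0 22; 0 -3 0 0 22"

```text
clock: 18.35
eef_pos: [511.0, -183.7, 117.7]
eef_rot: [3.14, 0.002, -0.21]
wrist_force: [-4.5, -8.2, -5.2]
finger_gap: 21.8
```

Call:
jog_arm --deltas "0 -0.5 0 0 22; 0 -1 0 0 22; 0 -1.5 0 0 22; 0 -1.5 0 0 22; 0 -1.5 0 0 22; 0 -1.5 0 0 22; 0 -1.5 0 0 22; 0 -1.5 0 0 22; 0 -1.5 0 0 22; 0 -1.5 0 0 22"

```text
clock: 19.6
eef_pos: [511.2, -182.2, 117.7]
eef_rot: [3.14, 0.002, -0.21]
wrist_force: [-5.1, -7.8, -4.8]
finger_gap: 21.8
```

Call:
jog_arm --deltas "0 -0.5 0 0 22; 0 -1 0 0 22; 0 -1.5 0 0 22; 0 -2 0 0 22; 0 -2 0 0 22; 0 -2 0 0 22; 0 -2 0 0 22; 0 -2 0 0 22; 0 -2 0 0 22; 0 -2 0 0 22"

```text
clock: 20.85
eef_pos: [511.4, -180.2, 117.5]
eef_rot: [3.14, 0.003, -0.21]
wrist_force: [-5.8, -10.1, -5.6]
finger_gap: 22.0
```

Call:
jog_arm --deltas "0 -0.5 0 0 22; 0 -1 0 0 22; 0 -1 0 0 22; 0 -1 0 0 22; 0 -1 0 0 22; 0 -1 0 0 22; 0 -1 0 0 22; 0 -1 0 0 22; 0 -1 0 0 22; 0 -1 0 0 22"

```text
clock: 22.1
eef_pos: [511.5, -179.2, 117.5]
eef_rot: [3.14, 0.003, -0.211]
wrist_force: [-6.0, -8.7, -5.2]
finger_gap: 22.0
```

```bash
python3 m.py s15
```

```text
22.15 [ 511.5 -179.2  117.4] yaw -0.211 F [-6.5 -8.2 -6.2] M [-1.55  1.29 -0.01] gap 22.0
deck strip (200, np.float64(121.72), np.float64(1.94), np.float64(0.14))
stage strip (275, np.float64(122.16), np.float64(1.96), np.float64(0.12))
```

View pics/z_s15.png

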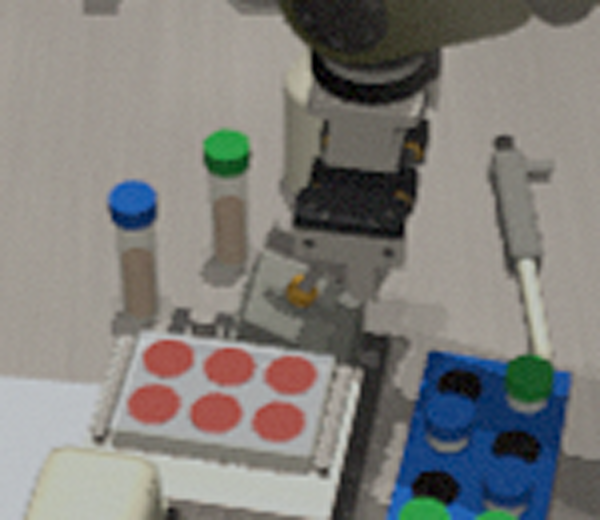

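Call:
jog_arm --deltas "0 -0.5 0 0 22; 0 -1 0 0 22; 0 -1.5 0 0 22; 0 -1.5 0 0 22; 0 -1.5 0 0 22; 0 -1.5 0 0 22; 0 -1.5 0 0 22; 0 -1.5 0 0 22; 0 -1.5 0 0 22; 0 -1.5 0 0 22"

```text
clock: 23.4
eef_pos: [511.6, -178.7, 117.4]
eef_rot: [3.139, 0.004, -0.211]
wrist_force: [-9.4, -16.2, -6.6]
finger_gap: 22.5
```

Call:
jog_arm --deltas "0 -0.5 0 0 22; 0 -1 0 0 22; 0 -1 0 0 22; 0 -1 0 0 22; 0 -1 0 0 22; 0 -1 0 0 22; 0 -1 0 0 22; 0 -1 0 0 22; 0 -1 0 0 22; 0 -1 0 0 22"

```text
clock: 24.65
eef_pos: [511.6, -178.5, 117.4]
eef_rot: [3.137, 0.003, -0.211]
wrist_force: [-8.8, -21.0, -7.1]
finger_gap: 22.4
```

Call:
jog_arm --deltas "0 -0.5 0 0 22; 0 -1 0 0 22; 0 -1.5 0 0 22; 0 -1.5 0 0 22; 0 -1.5 0 0 22; 0 -1.5 0 0 22; 0 -1.5 0 0 22; 0 -1.5 0 0 22; 0 -1.5 0 0 22; 0 -1.5 0 0 22"

```text
clock: 25.9
eef_pos: [511.7, -178.2, 117.4]
eef_rot: [3.135, 0.003, -0.211]
wrist_force: [-11.7, -30.5, -8.5]
finger_gap: 22.6
```

It's on the stop: the force reached 30 N with no travel. Backing off, opening and lifting away.

Call:
jog_arm --deltas "0 3 0 0 22; 0 6 0 0 22; 0 8.5 0 0 24; 0 8.5 0 0 30; 0 8.5 0 0 36; 0 8.5 0 0 40; 0 8.5 -15 0 40; 0 8.5 -40 0 40; 0 8.5 -75 0 40; 0 8.5 -110 0 40"

```text
clock: 27.15
eef_pos: [511.9, -182.7, 230.7]
eef_rot: [3.141, -0.001, -0.21]
wrist_force: [0.3, -0.6, 0.1]
finger_gap: 40.0
```

```bash
python3 m.py s16
```

```text
27.2 [ 513.2 -183.2  235.5] yaw -0.21 F [-0.6 -0.4  5.1] M [ 0.03 -0.02 -0.01] gap 40.1
deck strip (191, np.float64(121.52), np.float64(1.87), np.float64(0.14))
stage strip (272, np.float64(121.87), np.float64(1.83), np.float64(0.11))
```

View pics/z_s16.png

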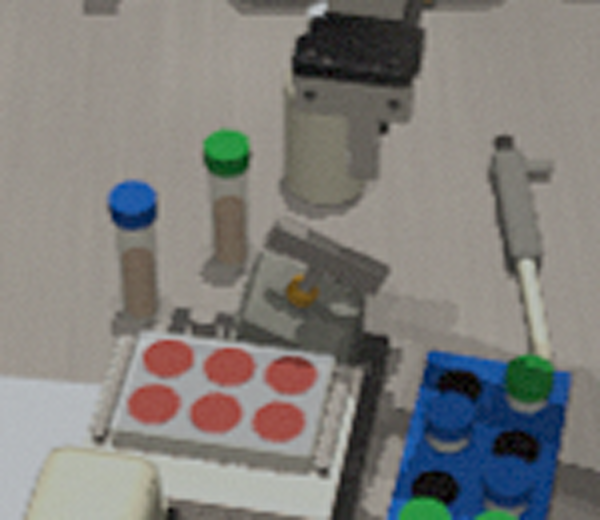

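Call:
jog_arm --deltas "0 0 -5 0 40; 0 0 -10 0 40; 0 0 -10 0 40; 0 0 -10 0 40; 0 0 -10 0 40; 0 0 -10 0 40; 0 0 -10 0 40; 0 0 -10 0 40; 0 0 -10 0 40; 0 0 -10 0 40"

```text
clock: 28.45
eef_pos: [512.0, -182.8, 238.4]
eef_rot: [3.142, 0.0, -0.21]
wrist_force: [-0.2, 0.2, 0.1]
finger_gap: 39.9
```

```bash
python3 m.py s17
python3 - <<'E'
from h import *
u,v=np.meshgrid(np.arange(560),np.arange(420))
for f in('scene0','s17'):
    W=cloud('scene',np.load(f'pics/{f}.npy'));Z=W[...,2]
    m=(u>255)&(u<305)&(v>160)&(v<205)&(Z>105)&(Z<155)&(W[...,1]<-150)&(W[...,1]>-220)
    P=W[m];c=P.mean(0);V=np.linalg.svd(P-c,full_matrices=False)[2][0];V=V*np.sign(V[0]);print(f,len(P),c.round(1),V.round(3),'yaw',np.arctan2(V[1],V[0]).round(3))
a=cv2.imread('pics/scene0.png')[140:210,230:320];b=cv2.imread('pics/s17.png')[140:210,230:320]
cv2.imwrite('pics/cmp.png',cv2.resize(np.hstack([a,b]),None,fx=4.4,fy=4.4,interpolation=cv2.INTER_CUBIC))
E
```

```text
28.5 [ 512.  -182.8  238.5] yaw -0.21 F [-0.1  0.2  0.5] M [ 0.01  0.02 -0.01] gap 40.1
deck strip (192, np.float64(121.42), np.float64(2.17), np.float64(0.16))
stage strip (272, np.float64(122.04), np.float64(1.73), np.float64(0.1))
scene0 249 [ 539.8 -185.   125.3] [ 0.909 -0.201  0.365] yaw -0.217
s17 249 [ 539.6 -185.2  125.1] [ 0.909 -0.197  0.367] yaw -0.214
```

View pics/cmp.png

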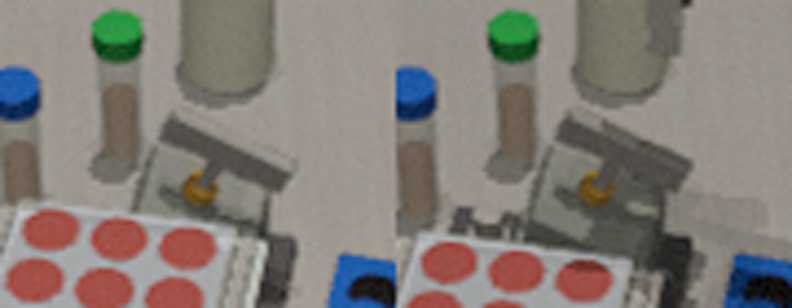

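The paddle is back at its start angle, the deck is level with the stage and the bystanders stand where they were, so I'm handing in.

```bash
python3 -c "
from cell import workorder; print(workorder.sign_off())"
```

```text
the job is handed in; nothing more can be done
None
```

The deck is down level with the microscope stage, the valve is shut, and the job was handed in at about 28.5 s of the 61 s allowed.

- **How it was done:** I straddled the robot-side end of the paddle with the fingers 22 mm apart and opened the valve in steps of about 0.1 rad. Once the deck began to sink I held the paddle there. I shut the valve with about 2.5 mm left to go, pushed the paddle onto its stop, then backed off and lifted clear.
- **Sinking speed:** it averaged about 6 mm/s and then about 8 mm/s between pictures, well below 4 cm/s. It sped up while I held the paddle still, possibly because the paddle crept a little further open.
- **Level:** the last picture put the deck at 121.4 mm and the stage at 122.0 mm, so the deck is about 0.6 mm low. All readings after shutting were 0.3 to 0.7 mm low, with no sign of further sinking. They come from the scene camera only, because the arm partly blocked the top one.
- **Valve shut:** with the paddle on its stop, the push rose to about 30 N sideways with almost no movement. Its direction in the pictures matches the start to within 0.003 rad.
- **Surroundings:** the tubes, bottle and rack look unmoved in the scene pictures, but I did not measure them. After lifting, the gripper was clear of everything, with the wrist force near zero.

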